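# Turn a cleaver blank over into the gauging rest and shut the jaw on it

### The arm

A 6-joint arm with a two-finger parallel gripper is mounted at the origin on the work surface. World frame = base frame: x ahead of the robot, y to its left, z up, the work surface at z = 0. Lengths are in m, angles in rad, forces in N, time in s.
With the tool pointing down it reaches from about 0.35 to 0.975 m from the base axis. Payload 7.1 kg.
Tool frame: the origin (TCP) lies midway between the tips of the shut fingers; the grasp point (between the pads) lies 19 mm behind it; z points along the fingers, y is the line along which they close (so a half turn about z gives the same grasp; the last joint's range is limited). The gripper opens to 88 mm and grips with 3 to 60 N. Pads are 20 mm wide; open, the fingers measure 115 mm over their backs; the gripper's body (75 mm by 178 mm) begins 61 mm behind the grasp point.
Start: joints at [-1.162, 0.423, 1.63, -0, 1.089, -0.019], TCP at [0.259, -0.569, 0.223] pointing down, gripper open.
Joint ranges: [-3, 3], [-0.9, 2.11], [0.09, 2.58], [-1.31, 4.45], [0.11, 2.69], [-2.54, 2.54]. Speed limits (rad/s): [2.39, 2.39, 3.01, 3.14, 3.14, 3.14].

### API

Orientations are given as a unit quaternion [w, x, y, z].
In Python, from station import move_pose, movel, movej, command_gripper, wait, inverse_kinematics, read_camera, camera_info, MotionError, job_done, get_time, get_joint_pos, get_qvel, get_effort, get_tcp_pos, get_ee_rot, get_ft_force, get_ft_torque, get_grip_width, get_finger_force gives the robot as it stands. Calls block until the motion is done:
- move_pose(position, orientation): joint-space move of the TCP to a pose.
- movel(position, frame=None, v=0.15, until_force=None): straight line of the TCP; frame=None keeps the orientation; v is the mean speed in m/s. With until_force (N) it stops when the force on the tool has changed by that much, and returns True; else False.
- movej(angles): joint-space move.
- command_gripper(opening): opening from 0.0 (shut) to 1.0 (fully open); the grip force is fixed at half the most; returns when the fingers have stopped.
- wait(seconds).
- inverse_kinematics(position, orientation): joint angles nearest the present ones, or None.
- read_camera(name): name is "scene" or "side" or "wrist"; returns the picture (420x560x3 uint8, red, green, blue); there is no depth.
- camera_info(name): a dict with "intrinsics" (3x3 intrinsics, pixels), "T" (4x4, takes a point from camera to world coordinates); the wrist camera has in their place "tool_from_camera" (4x4, takes a point from camera to tool coordinates, whose origin is the TCP and whose axes are the flange's). Camera axes: x right, y up, looking along -z (the intrinsics and any distortion apply to the point x, -y, -z); pixel columns grow to the right and rows downward; lengths in m; the calibration is good to about 2 mm. The wrist camera is an equidistant fisheye: a pixel r from the principal point sees the ray r / f radians off the axis. A picture is of the moment at which its call begins: read the wrist's pose just before it. camera_info takes no time and is no camera call.
A pose or a line that the arm cannot do raises MotionError and nothing moves.
- job_done(): hands the job in; it is judged then, once.
Readings, each from a call of its own:
- get_time(): time.
- get_joint_pos(): joint angles.
- get_qvel(): joint speeds.
- get_effort(): joint torques, N m.
- get_tcp_pos(): TCP position.
- get_ee_rot(): TCP orientation.
- get_ft_force(): force on the tool from outside, world axes, zero at the start.
- get_ft_torque(): the same for the moment, N m.
- get_grip_width(): opening from 0.0 (shut) to 1.0 (fully open).
- get_finger_force(): force on a finger pad.
Only numpy, scipy, OpenCV 4.12 (cv2) and the standard library are available. Lean on these libraries where they do the work, as an engineer would, in place of code of your own. Each camera call takes 0.05 s, during which the arm holds its last target. There are 200 camera calls.

### The job

Take the cleaver blank from its leaning rack, turn it over and set it down gently in the gauging rest, plain face on the panel and grooved face outward, edge on the ledge, tang over the fixed stop, and let go of it. Then slide the jaw shut, without hammering it, until it presses the blade firmly home against the fixed stop, and leave it shut. Leave the hammer, file and tin where they are.

Things in the scene. Friction and masses are not known exactly. Their poses are not given: they have to be found in the camera images.
- blank: Forged cleaver blank, steel plate 9 mm thick, about 0.65 kg: blade 110 x 80 mm, tang 60 x 28 mm in line with the spine. Origin: blade centre, mid-thickness. x to the tang (blade -55..55, tang 55..115 mm), z to the spine (blade -40..40, tang 12..40 mm). The +y face has a shallow groove 80 x 10 mm and a round 18 mm dimple, the -y face is plain. Centre of mass at x 14, z 4 mm.
- tang_end (a point): Middle of the end of the blank's tang, at x 115, z 26 mm from the blank's origin. The blank starts in the rack edge down, plain face outward, grooved face on the panel, tang to the rack's +x.
- rack: Fixed steel rack, upright, origin on the bench, base 150 x 100 x 10 mm, z up, x along its ledge. Ledge and panel meet in a corner along x at y 0, z 24 mm. The panel rises 42 mm from it, leaning 30 deg from vertical (direction y +0.5, z +0.866); the ledge runs out 22 mm square to it (y -0.866, z +0.5). The blank in it has its origin at y 16, z 61 mm, its top 38 mm clear of the panel.
- gauge: Fixed steel gauging rest, upright, origin on the bench, x along its ledge from sliding jaw to fixed stop, base x -155..85, 100 mm wide. Corner of ledge and panel at y 0, z 24 mm; the panel (x -75..75) rises 42 mm leaning 30 deg from vertical (direction y -0.5, z +0.866); the ledge runs out 22 mm square to it (y +0.866, z +0.5). The blank seated in it has its origin at y -16, z 61 mm.
- stop_face (a point): On the face of the fixed steel stop, a block on the gauge's ledge 15 mm long, 36 mm tall along the slope: the tang passes over it and the blade's tang end bears on it. The point is at gauge x 60, y 5, z 44 mm.
- jaw_face (a point): On the face towards the stop of the jaw, a sliding steel block on the gauge's ledge, 25 mm long in x, rising to 61 mm from the corner along the slope, 1 to 23 mm out from the panel's plane. The point is at gauge y -5, z 55 mm. Push it on its other end, towards +x.
- carriage (a joint): Slide of the jaw to gauge +x, 0 to 0.080 m: jaw face at gauge x -0.110 + value. Starts at 0 to 0.030; shut on the blade against the stop at 0.060. About 2.5 N of friction, stays where left; the blank (oiled steel, friction 0.25 to 0.35) takes 2 to 6 N more to slide along the ledge.
- hammer: Hammer lying at the side, a bystander.
- file: File, 295 mm long with a wooden handle, lying between rack and gauging rest, a bystander.
- tin: Closed tin can 72 mm across, 90 mm tall, standing at the side, a bystander.
There are look-alikes about, which are no part of the job. There is more than one size of the blank; the job needs the smallest.

How it is judged:
On the way, in this order (a step that is already met when the one before it is completed fails the run):
1. the blank, turned over, stands in the gauging rest, grooved face outward and tang towards the stop, let go, jaw not yet pressing on it (y of blank in the frame of gauge between -0.0221 and -0.0101 m and z of blank in the frame of gauge between 0.0555 and 0.0665 m and angle between blank's own y axis and vertical between 0.957 and 1.137 rad and angle between blank's own z axis and vertical below 0.62 rad and angle between the x axis of blank and the x axis of gauge, either way round below 0.06 rad and x of tang_end in the frame of gauge between 0.08 and 0.2 m and contact force between the fingers and blank below 0.1 N and contact force between carriage and blank below 0.5 N), for 0.2 s.
2. the jaw presses on the blade with more than 4 N while the blade is home against the stop (within 2.5 mm) (contact force between carriage and blank above 4 N and x of blank in the frame of gauge between 0.0025 and 0.0075 m), for 0.05 s.
At the end, for the whole second after the job is handed in: The blank rests seated in the gauging rest, grooved face outward, tang over the stop: within 6 mm across and in height, lean within 5 and length within 3 degrees, blade home on the stop within 4 mm, jaw shut on it (slide 0.060 within 3.5 mm), robot off it (y of blank in the frame of gauge between -0.0221 and -0.0101 m and z of blank in the frame of gauge between 0.0555 and 0.0665 m and angle between blank's own y axis and vertical between 0.957 and 1.137 rad and angle between blank's own z axis and vertical below 0.62 rad and angle between the x axis of blank and the x axis of gauge, either way round below 0.06 rad and x of tang_end in the frame of gauge between 0.08 and 0.2 m and x of blank in the frame of gauge between 0.001 and 0.009 m and contact force between the fingers and blank below 0.1 N and value of joint carriage between 0.0565 and 0.0635 m and linear speed of blank below 0.02 m/s); the robot touches nothing.
It fails at once if the blank strikes the gauging rest at over 0.3 m/s (dropped or thrown in) (contact force between gauge and blank above 3 N and linear speed of blank above 0.3 m/s).
It fails at once if the gauging rest takes the blank harder than 150 N (rammed in) (contact force between gauge and blank above 150 N).
It fails at once if the jaw presses the blade harder than 35 N (contact force between carriage and blank above 35 N).
It fails at once if the hammer, file or tin is moved by more than 15 mm (distance of any of hammer, file, tin from where it was at the start of the episode above 0.015 m).
It also fails if it takes over 67 s, if anything falls off the work surface, if the arm or the gripper's body presses on something with over 40 N, if the wrist force passes 120 N, or if a joint passes its speed limit or range.

## Working session

There is one attempt and no reset: what is moved stays moved. The work goes in short steps, each a Python script; the robot and the scene stay as the last script left them, time stands still between calls to the robot, and variables do not carry over. Pictures are saved under pics/ and viewed, at most 10 in all, crops included, and the job is handed in when it is done.

```bash
mkdir -p pics; ls; python3 - <<'E'
from station import *
import cv2,numpy as np
np.set_printoptions(precision=4,suppress=True)
a=[]
for n in ("scene","side"):
    im=read_camera(n)[:,:,::-1]; cv2.imwrite(f"pics/{n}0.png",im)
    c=camera_info(n); print(n,{k:np.array(v) for k,v in c.items()})
    a.append(im)
print({k:np.array(v) for k,v in camera_info("wrist").items()})
print(get_tcp_pos(),get_ee_rot(),get_time())
E
```

```text
pics
scene {'intrinsics': array([[491.6986,   0.    , 285.3981],
       [  0.    , 491.6986, 217.0732],
       [  0.    ,   0.    ,   1.    ]]), 'T': array([[-0.4249, -0.7736,  0.4701,  1.1906],
       [ 0.9051, -0.3709,  0.2078,  0.2665],
       [ 0.0136,  0.5137,  0.8578,  1.1777],
       [ 0.    ,  0.    ,  0.    ,  1.    ]])}
side {'intrinsics': array([[442.0844,   0.    , 278.0019],
       [  0.    , 442.0844, 208.3498],
       [  0.    ,   0.    ,   1.    ]]), 'T': array([[-0.8621,  0.3854, -0.329 ,  0.0937],
       [-0.5065, -0.6767,  0.5344,  0.7547],
       [-0.0167,  0.6273,  0.7786,  1.2071],
       [ 0.    ,  0.    ,  0.    ,  1.    ]])}
{'intrinsics': array([[325.1923,   0.    , 281.0642],
       [  0.    , 325.1923, 209.2392],
       [  0.    ,   0.    ,   1.    ]]), 'tool_from_camera': array([[ 0.0002,  0.9706,  0.2406,  0.0645],
       [ 1.    , -0.0003,  0.0006,  0.0007],
       [ 0.0006,  0.2406, -0.9706, -0.1618],
       [ 0.    ,  0.    ,  0.    ,  1.    ]])}
[ 0.2591 -0.5682  0.222 ] [-0.0007  0.9772  0.2123 -0.0001] 0.1
```

View pics/scene0.png

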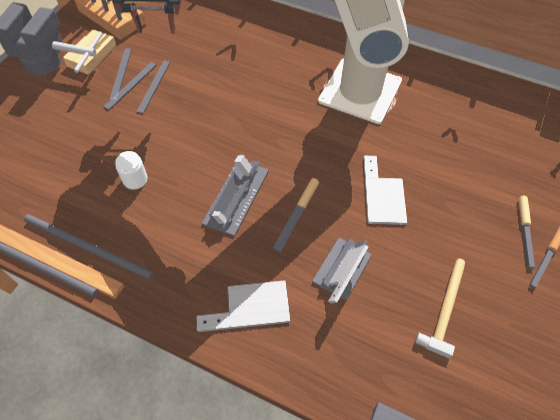

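View pics/side0.png

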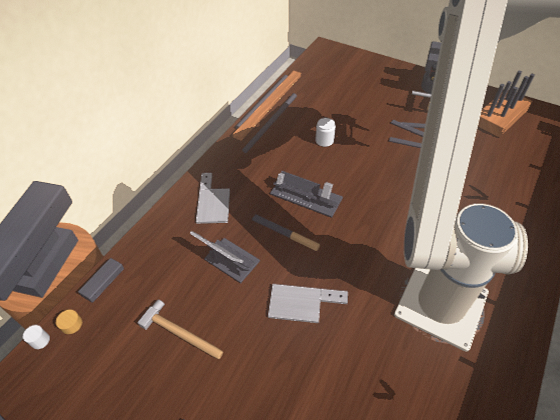

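Three cleavers: A on the bench at scene (387,198), B on the bench at scene (245,305), and C in the leaning rack at scene (348,270). C fits: it is the smallest and the only one in a rack. The gauge is at scene (237,197), with the jaw and stop as light blocks at (219,217) and (242,166). I'll confirm with one enlarged crop.

```bash
python3 - <<'E'
import cv2,numpy as np
s=cv2.imread("pics/scene0.png");d=cv2.imread("pics/side0.png")
def t(im,x,y): return cv2.resize(im[y:y+75,x:x+100],None,fx=4,fy=4,interpolation=cv2.INTER_CUBIC)
g=np.vstack([np.hstack([t(s,300,232),t(s,190,157)]),np.hstack([t(d,178,215),t(d,260,155)])])
cv2.imwrite("pics/crop1.png",g)
E
```

```text
(no output)
```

View pics/crop1.png

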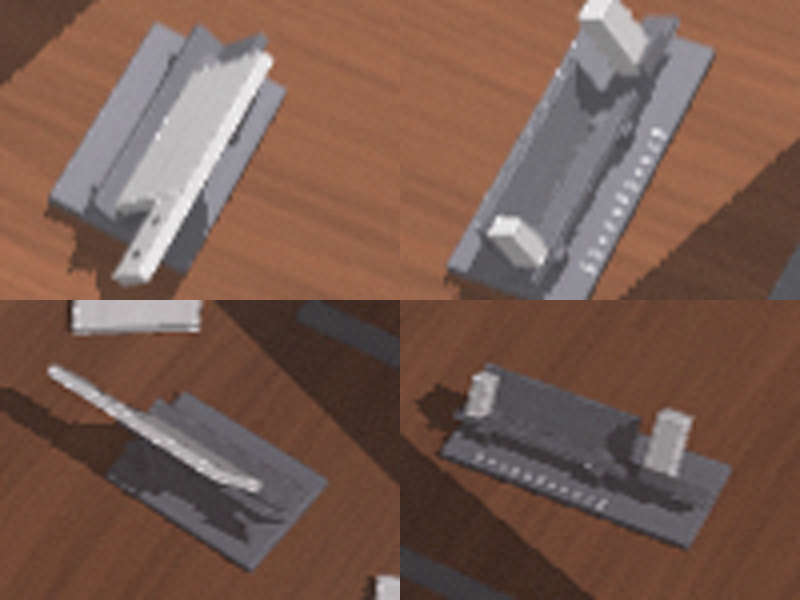

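The crop confirms C: a small holed-tang blank leaning in the rack, plain face to the image left, tang end at scene (332,300). The gauge's taller jaw is at scene (243,165) and its short stop at (219,217). I'll fit the base poses from the corners in both views.

```bash
cat > h.py <<'E'
from station import *
import numpy as np, cv2
from scipy.optimize import least_squares
from scipy.spatial.transform import Rotation as R
np.set_printoptions(precision=4,suppress=True)
def proj(n,P):
    c=camera_info(n);T=np.array(c["T"]);K=np.array(c["intrinsics"])
    p=(np.atleast_2d(P)-T[:3,3])@T[:3,:3]
    return np.c_[K[0,2]+K[0,0]*p[:,0]/-p[:,2], K[1,2]+K[1,1]*-p[:,1]/-p[:,2]]
def ray(n,uv):
    c=camera_info(n);T=np.array(c["T"]);K=np.array(c["intrinsics"])
    d=np.array([(uv[0]-K[0,2])/K[0,0],-(uv[1]-K[1,2])/K[1,1],-1]); return T[:3,3],T[:3,:3]@d
def plane(n,uv,z):
    o,d=ray(n,uv); return o+d*(z-o[2])/d[2]
def wtool(): 
    return np.array(get_tcp_pos()),R.from_quat(np.array(get_ee_rot())[[1,2,3,0]]).as_matrix()
def wproj(P,pose):
    c=camera_info("wrist");C=np.array(c["tool_from_camera"]);K=np.array(c["intrinsics"])
    p=((np.atleast_2d(P)-pose[0])@pose[1]-C[:3,3])@C[:3,:3]
    q=np.c_[p[:,0],-p[:,1],-p[:,2]]; r=np.hypot(q[:,0],q[:,1]); th=np.arctan2(r,q[:,2])
    return K[:2,2]+K[0,0]*(th/r)[:,None]*q[:,:2]
def wplane(uv,z,pose):
    c=camera_info("wrist");C=np.array(c["tool_from_camera"]);K=np.array(c["intrinsics"])
    e=(np.array(uv)-K[:2,2])/K[0,0]; th=np.hypot(*e); s=np.sin(th)/th
    d=pose[1]@(C[:3,:3]@np.array([e[0]*s,-e[1]*s,-np.cos(th)])); o=pose[0]+pose[1]@C[:3,3]
    return o+d*(z-o[2])/d[2]
def loc(p,L):  # p=(x,y,yaw), L local pts -> world
    L=np.atleast_2d(L);c,s=np.cos(p[2]),np.sin(p[2])
    return np.c_[p[0]+c*L[:,0]-s*L[:,1],p[1]+s*L[:,0]+c*L[:,1],L[:,2]]
def quat(M): q=R.from_matrix(M).as_quat(); return q[[3,0,1,2]]
def bframe(p,lean):  # blank axes in world; lean +1 rack, -1 gauge
    X,Y=np.array([np.cos(p[2]),np.sin(p[2]),0]),np.array([-np.sin(p[2]),np.cos(p[2]),0]);Z=np.array([0,0,1.])
    zb=lean*.5*Y+.866025*Z; return np.c_[X,np.cross(zb,X),zb]
def toolpose(p,bx,lean,sgn,zg=.026,zoff=0):  # TCP pose gripping blank at local x=bx, height zg
    B=bframe(p,lean); o=loc(p,[[0,lean*.016,.061]])[0]
    M=np.c_[sgn*B[:,0],-sgn*B[:,1],-B[:,2]]
    return o+B[:,0]*bx+B[:,2]*(zg-.019+zoff),M
E
python3 - <<'E'
from h import *
def fit(obs,p0):
    f=lambda p: np.concatenate([(proj(n,loc(p,L))-uv).ravel() for n,L,uv in obs])
    r=least_squares(f,p0,loss='soft_l1'); return r.x,f(r.x).reshape(-1,2)
S=lambda ox,oy,l:[(ox+u/4,oy+v/4) for u,v in l]
C=lambda l:[(x/1e3,y/1e3,.010) for x,y in l]
rc=C([(-75,-50),(75,-50),(-75,50),(75,50)])
ro=[("scene",rc,np.array(S(300,232,[(155,22),(52,198),(285,90),(188,271)]))),
    ("side",rc,np.array(S(178,215,[(325,182),(180,93),(250,270),(108,175)])))]
go=[("scene",C([(85,-50),(-155,50)]),np.array(S(190,157,[(48,267),(315,50)]))),
    ("side",C([(85,50),(-155,50),(-155,-50)]),np.array(S(260,155,[(42,152),(288,248),(330,167)])))]
out=[]
for nm,o in(("rack",ro),("gauge",go)):
    print([plane(n,u,.01) for n,_,uv in o for u in uv])
    c=plane("scene",np.mean(o[0][2],0),.01)
    best=min((fit(o,[c[0],c[1],y]) for y in np.arange(-3,3,.7)),key=lambda r:abs(r[1]).sum())
    print(nm,best[0],"\n",best[1].round(1).tolist()); out.append(best[0])
np.save("poses.npy",out)
# blank x offset: tang end spine corners in rack
u=[300+118/4,232+272/4]; print("tang tip approx",proj("scene",loc(out[0],[[.115,.016+.02,.061+.0346]])),u)
for sg in(1,-1):
  for p,l in((out[0],1),(out[1],-1)):
    for zo in(0,.1):
      P,M=toolpose(p,.02,l,sg,zoff=zo); print(sg,l,zo,P,inverse_kinematics(P,quat(M)))
E
```

```text
[array([0.5466, 0.1413, 0.01  ]), array([0.6947, 0.1296, 0.01  ]), array([0.557 , 0.2384, 0.01  ]), array([0.7034, 0.2269, 0.01  ]), array([0.5436, 0.1461, 0.01  ]), array([0.6934, 0.1325, 0.01  ]), array([0.5516, 0.2419, 0.01  ]), array([0.6976, 0.2268, 0.01  ])]
rack [ 0.6241  0.185  -0.0838] 
 [[0.3, -0.4], [-0.2, -0.1], [1.4, -0.7], [0.7, 0.1], [0.3, -1.3], [0.3, -0.9], [-0.4, -0.5], [-1.7, -0.3]]
[array([ 0.6688, -0.2132,  0.01  ]), array([ 0.4244, -0.1296,  0.01  ]), array([ 0.6587, -0.1145,  0.01  ]), array([ 0.4201, -0.1256,  0.01  ]), array([ 0.4278, -0.2256,  0.01  ])]Traceback (most recent call last):
  File "<stdin>", line 16, in <module>
  File "<stdin>", line 16, in <genexpr>
  File "<stdin>", line 4, in fit
    return func(*args, **kwargs)
    result = trf(vector_fun.fun, vector_fun.jac, x0, f0, J0, lb, ub, ftol, xtol,
                 gtol, max_nfev, x_scale, loss_function, tr_solver,
                 tr_options.copy(), verbose, callback=callback_wrapped)
    return trf_no_bounds(
        fun, jac, x0, f0, J0, ftol, xtol, gtol, max_nfev, x_scale,
        loss_function, tr_solver, tr_options, verbose, callback=callback)
    f_new = fun(x_new)
    self._update_fun()
    ~~~~~~~~~~~~~~~~^^
    self.f = self.fun_wrapped(xp_copy(self.x))
             ~~~~~~~~~~~~~~~~^^^^^^^^^^^^^^^^^
    return np.atleast_1d(self.fun(x))
                         ~~~~~~~~^^^
    return self.f(x, *self.args, **self.kwargs)
           ~~~~~~^^^^^^^^^^^^^^^^^^^^^^^^^^^^^^
  File "<stdin>", line 3, in <lambda>
  File "h.py", line 7, in proj
    c=camera_info(n);T=np.array(c["T"]);K=np.array(c["intrinsics"])
ValueError: time passes only in moves, steps and waits
```

```bash
python3 - <<'E'
s=open('h.py').read().replace("def proj","_ci={}\n_cam=camera_info\ndef camera_info(n):\n    if n not in _ci:_ci[n]={k:np.array(v) for k,v in _cam(n).items()}\n    return _ci[n]\ndef proj",1)
open('h.py','w').write(s)
E
python3 - <<'E'
from h import *
def fit(obs,p0):
    f=lambda p: np.concatenate([(proj(n,loc(p,L))-uv).ravel() for n,L,uv in obs])
    r=least_squares(f,p0,loss='soft_l1'); return r.x,f(r.x).reshape(-1,2)
S=lambda ox,oy,l:[(ox+u/4,oy+v/4) for u,v in l]
C=lambda l:[(x/1e3,y/1e3,.010) for x,y in l]
go=[("scene",C([(85,-50),(-155,50)]),np.array(S(190,157,[(48,267),(315,50)]))),
    ("side",C([(85,50),(-155,50),(-155,-50)]),np.array(S(260,155,[(42,152),(288,248),(330,167)])))]
g,r=fit(go,[.58,-.17,.05]); print("gauge",g,r.round(1).tolist())
out=[np.array([.6241,.185,-.0838]),g]; np.save("poses.npy",out)
print("tang tip pred",proj("scene",loc(out[0],[[.115,.036,.0956]])),"seen ~(330,301)")
for sg in(1,-1):
  for p,l in((out[0],1),(out[1],-1)):
    for zo in(0,.1):
      P,M=toolpose(p,.02,l,sg,zoff=zo); print(sg,l,zo,P,inverse_kinematics(P,quat(M)))
D=lambda yaw:quat(np.c_[[np.cos(yaw),np.sin(yaw),0],[np.sin(yaw),-np.cos(yaw),0],[0,0,-1]])
for nm,c in(("gauge",[.50,-.165,.24]),("rack",[.57,.20,.24])):
    move_pose(c,D(0)); wait(.3)
    ps=wtool(); im=read_camera("wrist")[:,:,::-1]; cv2.imwrite(f"pics/w_{nm}.png",im); np.savez(f"w_{nm}.npz",a=ps[0],b=ps[1]); print(ps[0])
    p=out[nm=="gauge"]
    x=[(-75,75),(-155,85)][nm=="gauge"]
    print(wproj(loc(p,[(a/1e3,b/1e3,.01) for a in x for b in(-50,50)]),ps))
print(get_time())
E
python3 - <<'E'
import cv2,numpy as np
E
```

```text
gauge [ 0.5799 -0.1687  0.0602] [[0.1, -0.3], [0.8, -0.4], [-0.8, -0.2], [-0.2, -0.7], [0.2, -0.5]]
tang tip pred [[339.2315 297.4751]] seen ~(330,301)
1 1 0 [0.6457 0.2028 0.0671] [ 0.4809  0.8259  1.4061 -0.4622  1.2444  2.3607]
1 1 0.1 [0.6498 0.2526 0.1537] [ 0.5352  0.7599  1.3064 -0.425   1.4136  2.33  ]
1 -1 0 [ 0.601  -0.187   0.0671] [-0.5272  0.7678  1.5368  0.4654  1.1873  0.7296]
1 -1 0.1 [ 0.604  -0.2369  0.1537] [-0.5844  0.6911  1.443   0.421   1.3608  0.7629]
-1 1 0 [0.6457 0.2028 0.0671] [ 0.4809  0.8259  1.4061 -0.4622  1.2444 -0.7809]
-1 1 0.1 [0.6498 0.2526 0.1537] [ 0.5352  0.7599  1.3064 -0.425   1.4136 -0.8116]
-1 -1 0 [ 0.601  -0.187   0.0671] [-0.5272  0.7678  1.5368  0.4654  1.1873 -2.412 ]
-1 -1 0.1 [ 0.604  -0.2369  0.1537] [-0.5844  0.6911  1.443   0.421   1.3608 -2.3787]
[ 0.4999 -0.1655  0.2399]
[[329.1939 238.9813]
 [251.3974 243.5636]
 [320.3895  47.2268]
 [237.1799  52.1345]]
[0.5702 0.1992 0.2401]
[[326.8749 203.433 ]
 [246.5304 196.8793]
 [338.918   82.2841]
 [255.6574  74.5559]]
3.9083
```

```bash
python3 - <<'E'
import cv2,numpy as np
g=cv2.imread("pics/w_gauge.png")[40:260,210:357];r=cv2.imread("pics/w_rack.png")[40:260,210:357]
b=np.hstack([cv2.resize(i,(392,588),interpolation=cv2.INTER_CUBIC) for i in(g,r)])
print(b.shape, 392/147,588/220); cv2.imwrite("pics/wc.png",b)
E
```

```text
(588, 784, 3) 2.6666666666666665 2.672727272727273
```

View pics/wc.png

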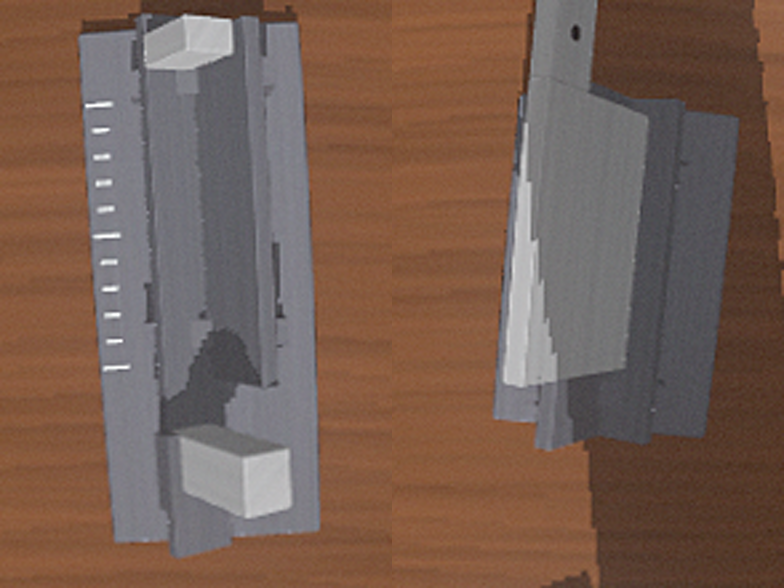

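The wrist crop shows all four gauge base corners and three rack base corners, within about 2 px of the predictions. The blank's blade corners are visible at tile (503,383), (648,118) and (625,370). I'll refine both poses and the blank's x offset.

```bash
python3 - <<'E'
from h import *
S=lambda ox,oy,l:np.array([(ox+u/4,oy+v/4) for u,v in l]); W=lambda l:np.array([(210+u/2.667,40+v/2.673) for u,v in l])
C=lambda l:np.array([(x/1e3,y/1e3,.010) for x,y in l])
wp={n:(lambda z:(z['a'],z['b']))(np.load(f"w_{n}.npz")) for n in("rack","gauge")}
rc=[(-75,-50),(75,-50),(-75,50),(75,50)]
obs={"rack":[("scene",C(rc),S(300,232,[(155,22),(52,198),(285,90),(188,271)])),("side",C(rc),S(178,215,[(325,182),(180,93),(250,270),(108,175)])),
 ("wrist",C([(-75,50),(-75,-50),(75,-50)]),W([(103,418),(312,436),(346,118)]))],
"gauge":[("scene",C([(85,-50),(-155,50)]),S(190,157,[(48,267),(315,50)])),("side",C([(85,50),(-155,50),(-155,-50)]),S(260,155,[(42,152),(288,248),(330,167)])),
 ("wrist",C([(-155,-50),(-155,50),(85,50),(85,-50)]),W([(319,528),(116,541),(80,35),(297,22)]))]}
P=np.load("poses.npy")
for i,n in enumerate(("rack","gauge")):
    pj=lambda c,L:wproj(L,wp[n]) if c=="wrist" else proj(c,L)
    f=lambda p:np.concatenate([((pj(c,loc(p,L))-uv)*(.55 if c=="wrist" else 1)).ravel() for c,L,uv in obs[n]])
    r=least_squares(f,P[i],loss='soft_l1'); P[i]=r.x
    fw=lambda p:(wproj(loc(p,obs[n][2][1]),wp[n])-obs[n][2][2]).ravel()
    rw=least_squares(fw,P[i]); print(n,r.x,"wrist only",rw.x,"res px",fw(r.x).round(1))
np.save("poses.npy",P)
p=P[0]
def tolocal(w): c,s=np.cos(p[2]),np.sin(p[2]);d=w-[p[0],p[1],0];return np.array([c*d[0]+s*d[1],-s*d[0]+c*d[1],d[2]])
for nm,t,z,e in(("spine -x",(111,383),.0934,"x bx-55 y 40"),("edge +x",(256,118),.0286,"x bx+55 y -8"),("edge -x",(233,370),.0286,"x bx-55 y -8")):
    print(nm,tolocal(wplane(W([t])[0],z,wp["rack"]))*1e3,e)
print("scene tang",tolocal(plane("scene",S(300,232,[(112,275)])[0],.0934))*1e3, "x bx+115 y~40-")
p=P[1]; print("jaw top near face", [tolocal(wplane(W([t])[0],z,wp["gauge"]))*1e3 for t,z in(((247,515),.0825-.003),((180,428),.05))])
E
```

```text
rack [ 0.624   0.1845 -0.0849] wrist only [ 0.6237  0.1836 -0.0885] res px [-1.7  0.5  0.2  0.4 -0.3 -1.7]
gauge [ 0.58   -0.1701  0.0594] wrist only [ 0.58   -0.1707  0.059 ] res px [ 0.5  1.4 -1.2  1.1 -1.7 -1.1  0.2 -1. ]
spine -x [-43.213  38.712  93.4  ] x bx-55 y 40
edge +x [65.3851 -8.9089 28.6   ] x bx+55 y -8
edge -x [-44.2333  -8.7591  28.6   ] x bx-55 y -8
scene tang [134.6233  17.4445  93.4   ] x bx+115 y~40-
jaw top near face [array([-121.2666,  -11.5135,   79.5   ]), array([-91.4894,  13.1914,  50.    ])]
```

```bash
python3 - <<'E'
from h import *
p=np.load("poses.npy")[0]; bx=.011
command_gripper(1.0)
A,M=toolpose(p,bx+.014,1,1,zoff=.12); G,_=toolpose(p,bx+.014,1,1)
move_pose(A,quat(M)); 
print("hit",movel(G,v=.1,until_force=8)); wait(.2); print(get_tcp_pos()-G)
command_gripper(0.0); wait(.2); print("grip",get_grip_width()*88,get_finger_force(),get_ft_force())
f0=np.array(get_ft_force())
movel(A,v=.08); wait(.3); print("lift",get_grip_width()*88,get_finger_force(),get_ft_force(),get_tcp_pos()-A,get_time())
ps=wtool(); im=read_camera("wrist")[:,:,::-1]; cv2.imwrite("pics/held.png",im); np.savez("w_held.npz",a=ps[0],b=ps[1])
B=M@np.diag([1,-1,-1])  # blank axes while held
o=ps[0]-B[:,0]*.014-B[:,2]*.007
for x,z in((-.055,.04),(-.055,-.04),(.055,-.04),(.055,.012),(.115,.012),(.115,.04)): print((x,z),wproj(o+B[:,0]*x+B[:,2]*z,ps))
E
```

```text
hit False
[0.0002 0.0004 0.0005]
grip 8.679085513495394 29.99068647623062 [-0.3876 -1.3055 -0.2734]
lift 8.847257775493262 29.996290504932404 [-0.521   0.0432 -3.8705] [-0.     -0.0001 -0.0002] 9.6
(-0.055, 0.04) [[279.718  392.5554]]
(-0.055, -0.04) [[280.139  315.9605]]
(0.055, -0.04) [[280.0428 167.3216]]
(0.055, 0.012) [[279.6637 179.5481]]
(0.115, 0.012) [[279.674   56.3516]]
(0.115, 0.04) [[279.3456  40.9825]]
```

View pics/held.png

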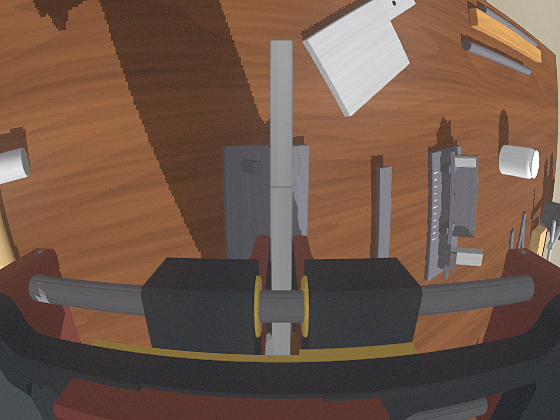

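The blank is held centred and square. Its tang end is at row 40, where 41 was predicted. Now placing it.

```bash
python3 - <<'E'
from h import *
g=np.load("poses.npy")[1]; X=-.001
def tp(zo,yo): P,M=toolpose(g,X+.014,-1,1,zoff=zo); return P+bframe(g,-1)[:,1]*yo,M
A,M=tp(.12,.0015)
move_pose(A,quat(M)); print(get_tcp_pos()-A,get_grip_width()*88)
movel(tp(.015,.0015)[0],v=.12); wait(.3); f0=np.array(get_ft_force())
h=movel(tp(-.006,.0015)[0],v=.015,until_force=5); wait(.3)
B=bframe(g,-1); d=(np.array(get_tcp_pos())-tp(0,0)[0])@B
print("hit",h,"offset in blank axes mm",d*1e3,"df blank axes",(np.array(get_ft_force())-f0)@B,get_time())
E
```

```text
[ 0.0004  0.001  -0.0001] 8.793917952857198
hit True offset in blank axes mm [-0.1202  0.8927 -0.3632] df blank axes [-0.0484  3.646  11.3555] 14.1583
```

```bash
python3 - <<'E'
from h import *
g=np.load("poses.npy")[1]; B=bframe(g,-1); wait(.3)
command_gripper(.4); wait(.3); print(get_finger_force())
t=np.array(get_tcp_pos()); movel(t+B[:,2]*.13,v=.12); command_gripper(0.0); wait(.3)
a=[]
for n,x,y in(("scene",180,140),("side",250,140)):
    im=read_camera(n)[:,:,::-1]; cv2.imwrite(f"pics/{n}1.png",im); a.append(cv2.resize(im[y:y+110,x:x+100],(400,440),interpolation=cv2.INTER_CUBIC))
cv2.imwrite("pics/placed.png",np.hstack(a))
for n in("scene","side"):
    for bx in (-.001,):
        o=loc(g,[[bx,-.016,.061]])[0]; print(n,[((proj(n,o+B@np.array(q))[0]-([180,140] if n=="scene" else [250,140]))*4).round() for q in((-.055,0,.04),(.055,0,.04),(.115,0,.04))])
# jaw back corners: gauge x -135+v
for v in(0,.01,.02,.03): print(v,[((proj(n,loc(g,[[-.135+v,*(np.array([0,.024])+.061*np.array([-.5,.866])+.023*np.array([.866,.5]))]]))[0]-([180,140] if n=="scene" else [250,140]))*4).round() for n in("scene","side")])
print(get_time(),get_tcp_pos())
E
```

```text
0.0
scene [array([182., 111.]), array([110., 236.]), array([ 68., 309.])]
side [array([268., 132.]), array([153.,  92.]), array([92., 71.])]
0 [array([264.,  44.]), array([341., 188.])]
0.01 [array([258.,  54.]), array([330., 184.])]
0.02 [array([252.,  65.]), array([319., 180.])]
0.03 [array([247.,  76.]), array([308., 176.])]
17.6833 [ 0.5967 -0.252   0.1786]
```

View pics/placed.png

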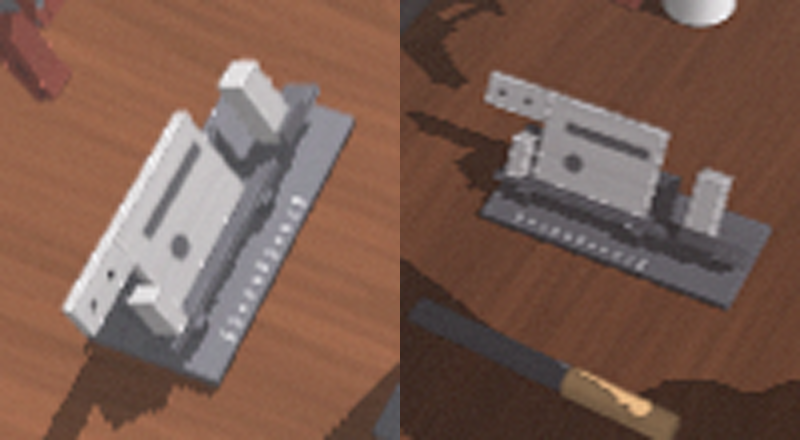

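Placed: grooved face outward, tang over the stop. The spine corners match the prediction (scene tile (182,111)), the jaw slide is at about 0.01 and the blade is not touching it. Next I push the jaw.

```bash
python3 - <<'E'
from h import *
g=np.load("poses.npy")[1]; c,s=np.cos(g[2]),np.sin(g[2])
q=quat(np.c_[[c,s,0],[s,-c,0],[0,0,-1]])
w=lambda x,z=.056:loc(g,[[x,-.009,z]])[0]
move_pose(w(-.165,.2),q); movel(w(-.165),v=.12); wait(.3)
f0=np.array(get_ft_force()); X=np.array([c,s,0])
st=lambda n,h:print(n,h,"gauge x",((np.array(get_tcp_pos())-[g[0],g[1],0])@X).round(4),"F",((np.array(get_ft_force())-f0)@X).round(2),round(get_time(),1))
st("start",0)
h=movel(w(-.094),v=.025,until_force=14); wait(.1); st("A",h)
if not h:
    h=movel(w(-.070),v=.006,until_force=14); st("B",h); wait(.3); st("B2",h)
E
```

```text
start 0 gauge x -0.1648 F 0.0 20.1
A False gauge x -0.094 F -2.75 23.2
B True gauge x -0.0859 F -0.87 25.2
B2 True gauge x -0.0872 F -0.94 25.5
```

```bash
python3 - <<'E'
from h import *
g=np.load("poses.npy")[1]; X=np.array([np.cos(g[2]),np.sin(g[2]),0])
F=lambda:-np.array(get_ft_force())@X
gx=lambda:(np.array(get_tcp_pos())-[g[0],g[1],0])@X
x=gx()-.0; f0=F()
for i in range(25):
    x+=.0003; movel(loc(g,[[x,-.009,.056]])[0],v=.01); wait(.08); f=F(); print(round(gx(),4),f.round(1))
    if f>13: break
wait(.3); print("held",F(),gx())
im=read_camera("side")[:,:,::-1]; cv2.imwrite("pics/side2.png",im); im2=read_camera("scene")[:,:,::-1]
cv2.imwrite("pics/shut.png",np.hstack([cv2.resize(a,(400,440),interpolation=cv2.INTER_CUBIC) for a in(im2[140:250,180:280],im[140:250,250:350])]))
print(get_time())
E
```

```text
-0.0868 -1.1
-0.0866 0.2
-0.0863 0.0
-0.086 0.5
-0.0857 0.0
-0.0856 1.7
-0.0856 4.9
-0.0856 5.8
-0.0856 7.3
-0.0856 7.8
-0.0856 7.8
-0.0856 9.4
-0.0856 10.8
-0.0856 11.0
-0.0856 12.3
-0.0856 13.3
held 12.256850251836434 -0.0856071404452047
31.3333
```

View pics/shut.png

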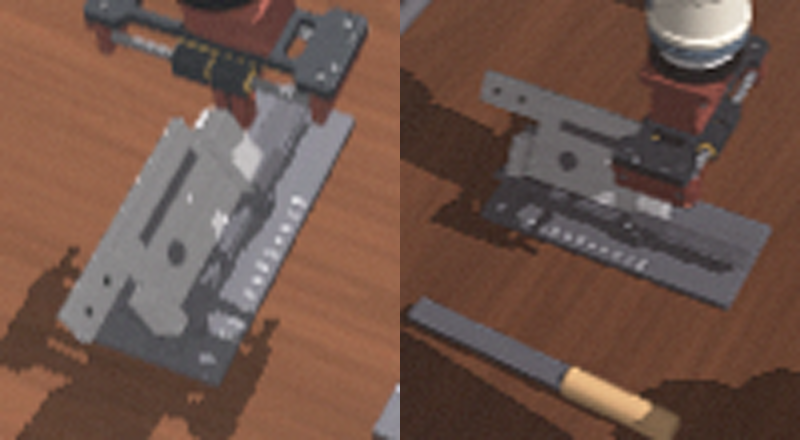

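The jaw stopped hard at gauge x -0.0856 (expected -0.085), with 12 N held. The blank has slid about 6 mm to the stop and its face stays seated. I'll back off and hand in.

```bash
python3 - <<'E'
from h import *
g=np.load("poses.npy")[1]
movel(loc(g,[[-.125,-.009,.056]])[0],v=.03); movel(loc(g,[[-.165,-.009,.22]])[0],v=.12); wait(.5)
print(get_ft_force(),get_time())
im=read_camera("side")[:,:,::-1];im2=read_camera("scene")[:,:,::-1]
cv2.imwrite("pics/end.png",np.hstack([cv2.resize(a,(400,440),interpolation=cv2.INTER_CUBIC) for a in(im2[140:250,180:280],im[140:250,250:350])]))
E
```

```text
[ 0.5645 -0.0692  0.6865] 34.9667
```

View pics/end.png

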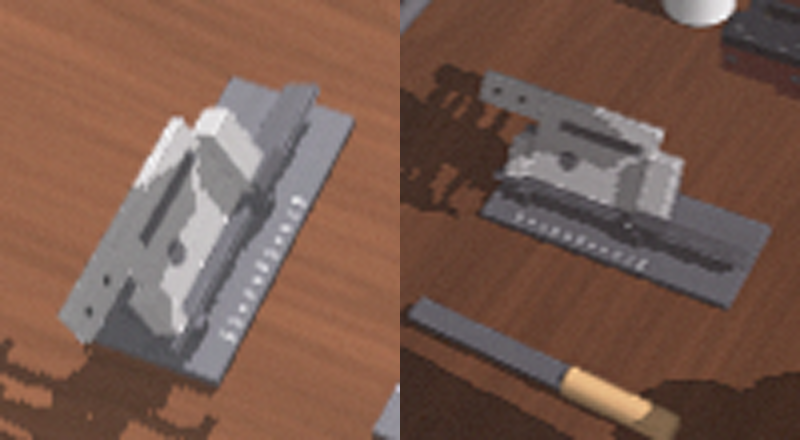

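The jaw is shut against the blade and the blade is against the stop. The robot is clear.

```bash
python3 -c "
from station import *
print(job_done())"
```

```text
the job is handed in; nothing more can be done
None
```

The job is handed in: the blank sits in the gauging rest grooved face outward, tang over the stop, with the jaw pushed shut on it at about 12 N and the robot clear; the handover gave no verdict.

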